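# Shift-start test of a machine's stop button

### The job

Do the start-of-shift test of the machine's stop button: push the mushroom head down with a fingertip until it latches and take the finger right off, so that it is seen to stay in by itself; then push one of its lobes round clockwise (seen from above) until the head springs back out, and let it go. Do not press the start button beside it, and leave the tin, bobbin, tray and brush where they are; nothing has to be gripped or lifted.

Things in the scene. Friction and masses are not known exactly. Their poses are not given: they have to be found in the camera images.
- station: Operator station fixed to the bench: a grey cast box with a flat lid, 114 x 200 mm, lid face 88 mm above the bench, on a blue bed plate 150 x 236 x 8 mm. Origin at the bench under the middle of the box, z up, y along the box's long side. On the lid stand the stop button (axis at station x 0, y +42 mm) and the start button (axis at x 0, y -52 mm).
- stop_crown (a point): Middle of the top of the stop button's mushroom head, on its upright axis, 124.5 mm above the bench when the head is out; it moves and turns with the head. The head is a low domed cap 17.5 mm tall with three equal lobes, 60 mm across (lobe tips 30 mm from the axis), and three wide finger flutes between them. Its z axis is up; its x axis points along one lobe, the others lie at +120 and -120 degrees.
- stop_lobe0 (a point): Tip of the lobe that the crown's x axis points along, 30 mm from the axis and 11.7 mm below the crown. Each lobe is 23 mm wide at its tip and 27 mm at its root; its flanks are upright over the lower 11 mm of the cap. The flute floors between the lobes lie 20.5 mm from the axis.
- stop_neck (a point): On the button's axis at the underside of the cap, 17.5 mm below the crown: 19 mm above the lid when out, about 12.5 mm when latched in. Below it are a neck of 25 mm diameter and a fixed collar of 35 mm diameter, 6 mm tall, on a flat backing disc on the lid.
- stop_press (a joint): How far the head is pushed in, m: 0 fully out, firm stop at 0.009. It is sprung out: 9 N starts it, about 12 N takes it over the detent midway; past 0.007 it latches and when let go stays in at 0.006 to 0.007. Only turning the head frees it; it then springs straight up to 0 by itself, past a finger at its side, but not against one that overhangs it.
- stop_turn (a joint): Turn of the head about its axis, rad, growing clockwise seen from above: 0 at rest (also a firm stop: it does not turn anticlockwise), firm stop at 0.85. It is lightly sprung back to 0. When latched in, the head is freed at 0.45 to 0.5 rad (about 27 degrees; 2 to 3 N pushed sideways on a lobe's flank at 25 mm from the axis); when let go it turns back to 0.
- start_button_top (a point): Middle of the top of the start button, a plain round push button of 26 mm diameter in a metal ring of 42 mm diameter, 12 mm tall; its top is 21 mm above the lid. It must not be pressed.
- start_button (a joint): How far the start button is pushed in, m: 0 out, 0.005 fully in, light spring.
- tin: Empty open steel tin, 74 mm diameter at the rim, 105 mm tall, standing near the station; origin under its centre. To be left alone.
- bobbin: Empty white bobbin standing on end, flanges 60 mm diameter, 70 mm tall; origin under its centre. To be left alone.
- tray: Open plastic tray 130 x 200 x 45 mm on the bench beyond the station; origin under its centre. To be left alone.
- brush: Wooden-handled brush, 200 mm long, 42 mm wide and 20 mm tall, lying on the bench on the near side of the station; origin on the bench within its length (100 mm from the handle's end), its x axis runs along it towards the bristles. To be left alone.

How it is judged:
By the outcome, as a careful person would: the job done as asked, in the order asked, and still so for the second after the job is handed in, with the robot touching nothing.
It also fails if it takes over 42 s, if anything falls off the work surface, if the arm or the gripper's body presses on something with over 40 N, if the wrist force passes 120 N, or if a joint passes its speed limit or range.

### The arm

A 6-joint arm with a two-finger parallel gripper is mounted at the origin on the work surface. World frame = base frame: x ahead of the robot, y to its left, z up, the work surface at z = 0. Lengths are in mm, angles in rad, forces in N, time in s.
With the tool pointing down it reaches from about 275 to 1000 mm from the base axis. Payload 8.4 kg.
Tool frame: the origin (TCP) lies midway between the tips of the shut fingers; the grasp point (between the pads) lies 19 mm behind it; z points along the fingers, x is the direction in which the jaws open and shut, and the axes are right-handed (so a half turn about z gives the same grasp; the last joint's range is limited). The gripper opens to 85 mm and grips with 20 to 120 N. Pads are 22 mm wide; open, the fingers measure 114 mm over their backs; the gripper's body (76 mm by 85 mm) begins 54 mm behind the grasp point. The pads swing forward as they close: fully open they stand 13 mm farther back than shut.
Start: joints at [-1.172, 0.353, 1.633, -0, 1.155, -0.002], TCP at [243.846, -575.471, 231.281] pointing down, gripper open.
Joint ranges: [-2.63, 2.63], [-0.92, 2.1], [0.06, 2.66], [-1.3, 4.44], [0, 2.69], [-3.02, 3.02]. Speed limits (rad/s): [2.22, 2.22, 2.79, 3.14, 3.14, 3.14].

### API

Orientations are given as [roll, pitch, yaw] about the fixed x, y, z axes, in that order (R = Rz(yaw) Ry(pitch) Rx(roll)).
In Python, from rig import sense, grab_frame, camera_model, job gives the robot as it stands.
- The arm moves only by the tool arm_command, never from a script. Its argument "plan" is a list of rows, each an object with "translation": the shift along the tool's x, y, z in cm, a list of three; "twist": the turn about the tool's z in rad; "gripper": the opening, from 0 (shut) to 1 (fully open). A call has exactly 5 rows; each row is the pose to reach, as a shift and turn from the pose measured when the call began, along the tool's axes at that moment; what a row does not reach only later rows make up. A row lasts 1/12 s, in which the tool goes at most 41.7 mm and 7.16 degrees, less where a joint would pass 70% of its speed; a pose out of reach is approached as far as the arm can. A call with a gripper value outside its range is refused whole. The fingers move at their own pace and stop on an object; "squeeze" is the grip in N (left out, the last holds). Time passes only in rows, so rows that repeat a pose let the fingers close, or fill a call up. It gives the time, the measured TCP pose, the force and the opening at its end, in the units of the state.
- sense(): the state, without advancing time (a new reading comes with each control period).
- grab_frame(name): name is "scene" or "top"; returns the picture (400x640x3 uint8, blue, green, red); there is no depth.
- camera_model(name): a dict with "fx", "fy", "cx", "cy" (pixels), "pose" (4x4, takes a point from camera to world coordinates). Camera axes: x right, y down, z forward; pixel columns grow to the right and rows downward; lengths in mm; the calibration is good to about 2 mm. A picture is of the moment at which its call begins. camera_model takes no time and is no camera call.
- job.sign_off(): hands the job in, once; it reports no verdict.
The state is a dict: "clock": time; "qpos": joint angles; "qvel": joint speeds; "joint_efforts": joint torques, N m; "eef_pos": TCP position; "tcp_rot": TCP orientation; "contact_force": force on the tool from outside, world axes, zero at the start; "wrist_torque": the same for the moment, N m; "opening": opening from 0.0 (shut) to 1.0 (fully open).
Only numpy, scipy, OpenCV 4.12 (cv2) and the standard library are available. Lean on these libraries where they do the work, as an engineer would, in place of code of your own. Each camera call takes 0.05 s, during which the arm holds its last target.

## Working session

There is one attempt and no reset: what is moved stays moved. The work goes in short steps, Python scripts to look and compute and a tool call to move; the robot and the scene stay as the last step left them, time stands still between calls to the robot, and variables do not carry over. Pictures are saved under pics/ and viewed, and the job is handed in when it is done.

Besides the shell and the picture viewer there is one more tool, called by a JSON object that holds its "api" and its "payload". arm_command: Moves the arm, as the interface text tells. Its arguments: {"type":"object","properties":{"plan":{"type":"array","items":{"type":"object","properties":{"translation":{"type":"array","items":{"type":"number"}},"twist":{"type":"number"},"gripper":{"type":"number"}}}},"squeeze":{"type":"number"}},"required":["plan"]}

```bash
mkdir -p pics; ls; python3 - <<'E'
from rig import *
import cv2
s=sense();print({k:s[k] for k in ('clock','eef_pos','tcp_rot','contact_force','opening')})
for n in('scene','top'):
    cv2.imwrite(f'pics/{n}0.png',grab_frame(n)); print(n,camera_model(n))
E
```

```text
pics
{'clock': 0.0, 'eef_pos': array([ 243.65486152, -575.03746706,  230.56890306]), 'tcp_rot': array([ 3.14157501e+00,  1.39243249e-03, -1.16999798e+00]), 'contact_force': array([ 0.10050608,  0.20869147, -0.09676904]), 'opening': 0.9982954636513763}
scene {'fx': 404.3055654383378, 'fy': 404.3055654383378, 'cx': 320.42943461139424, 'cy': 200.46129792811504, 'pose': array([[ 7.78829056e-01,  4.39123260e-01, -4.47879520e-01,
         1.00930303e+03],
       [ 6.27211085e-01, -5.38835303e-01,  5.62372449e-01,
        -4.56225483e+02],
       [ 5.61752654e-03, -7.18907003e-01, -6.95083566e-01,
         7.06522093e+02],
       [ 0.00000000e+00,  0.00000000e+00,  0.00000000e+00,
         1.00000000e+00]])}
top {'fx': 505.1492806121544, 'fy': 505.1492806121544, 'cx': 320.38237171671335, 'cy': 190.20472018578715, 'pose': array([[-2.62812791e-03, -9.97885947e-01,  6.49363583e-02,
         5.09555744e+02],
       [-9.99964538e-01,  3.14205304e-03,  7.81343267e-03,
         3.93728892e+01],
       [-8.00094814e-03, -6.49135208e-02, -9.97858817e-01,
         1.39440665e+03],
       [ 0.00000000e+00,  0.00000000e+00,  0.00000000e+00,
         1.00000000e+00]])}
```

View pics/scene0.png

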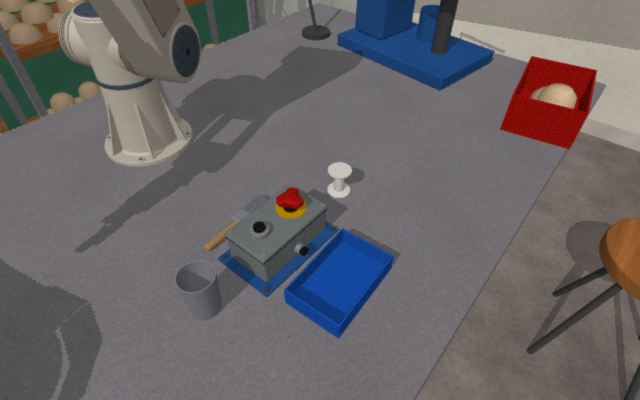

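View pics/top0.png

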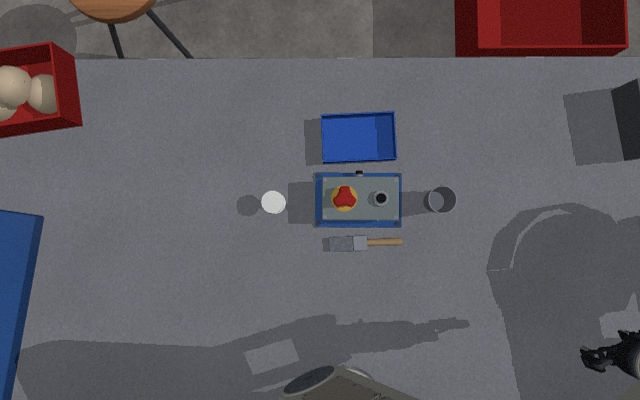

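```bash
python3 - <<'E'
import cv2
a=cv2.imread('pics/top0.png')[165:235,305:410]; cv2.imwrite('pics/topc.png',cv2.resize(a,None,fx=7,fy=7,interpolation=cv2.INTER_CUBIC))
a=cv2.imread('pics/scene0.png')[175:300,200:350]; cv2.imwrite('pics/scenec.png',cv2.resize(a,None,fx=4.5,fy=4.5,interpolation=cv2.INTER_CUBIC))
E
```

```text
(no output)
```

View pics/topc.png

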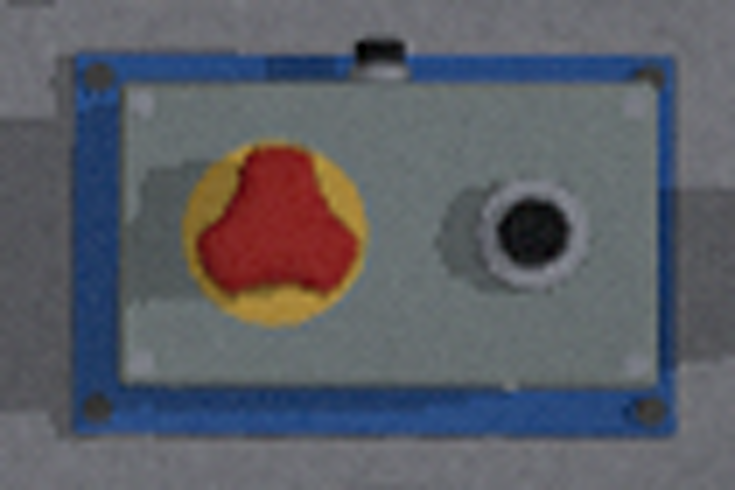

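View pics/scenec.png

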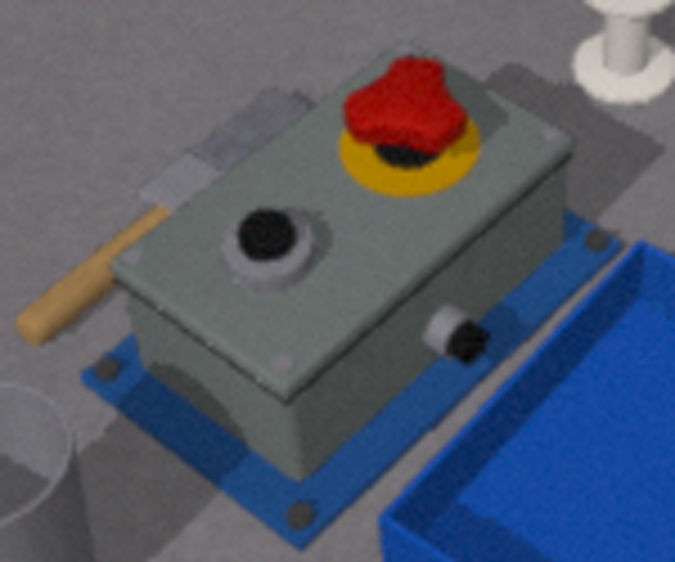

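```bash
cat > h.py <<'E'
import numpy as np
from rig import *
def ray(n,u,v,z):
    m=camera_model(n);P=m['pose'];d=P[:3,:3]@[(u-m['cx'])/m['fx'],(v-m['cy'])/m['fy'],1];o=P[:3,3]
    return o+d*(z-o[2])/d[2]
def proj(n,p):
    m=camera_model(n);P=m['pose'];c=P[:3,:3].T@(np.asarray(p)-P[:3,3]);return c[0]/c[2]*m['fx']+m['cx'],c[1]/c[2]*m['fy']+m['cy']
E
python3 - <<'E'
from h import *
np.set_printoptions(precision=1,suppress=True)
t=lambda u,v,z:ray('top',305+(u+.5)/7-.5,165+(v+.5)/7-.5,z)
s=lambda u,v,z:ray('scene',200+(u+.5)/4.5-.5,175+(v+.5)/4.5-.5,z)
L=[t(*p,88) for p in((122,83),(658,85),(657,385),(122,383))];print('lid',*L,np.mean(L,0))
c=np.mean(L,0)
print('disc',t(276,233,89),'start',t(534,233,109))
T=[t(*p,113) for p in((278,147),(198,250),(357,250))];print('tips',*T)
L=[s(*p,88) for p in((412,45),(572,148),(287,400),(113,265))];print('lid s',*L,np.mean(L,0))
print('disc s',s(410,148,89),'start s',s(267,235,109))
print('tips s',s(430,62,112),s(347,112,112),s(462,140,112))
E
```

```text
lid [630.4  45.3  88. ] [ 629.  -153.2   88. ] [ 518.  -151.5   88. ] [519.3  45.6  88. ] [574.2 -53.4  88. ]
disc [574.5 -11.4  89. ] start [ 573.2 -104.4  109. ]
tips [604.6 -11.4 113. ] [567.2  17.8 113. ] [567.  -39.8 113. ]
lid s [526.   42.5  88. ] [635.   35.7  88. ] [ 634.7 -157.8   88. ] [ 520.8 -153.3   88. ] [579.1 -58.2  88. ]
disc s [575.4 -14.1  89. ] start s [ 576.8 -108.9  109. ]
tips s [559.7  19.5 112. ] [552.6 -31.4 112. ] [606.8 -11.4 112. ]
```

{"api": "arm_command", "payload": {"plan": [{"translation": [-2.3,-3.1,0],"twist": -0.1,"gripper": 0},{"translation": [-4.6,-6.2,0],"twist": -0.2,"gripper": 0},{"translation": [-6.9,-9.3,0],"twist": -0.3,"gripper": 0},{"translation": [-9.2,-12.4,0],"twist": -0.4,"gripper": 0},{"translation": [-11.5,-15.5,0],"twist": -0.5,"gripper": 0}], "squeeze": 60}}

```text
clock: 0.52
eef_pos: [341.8, -407.0, 230.5]
tcp_rot: [-3.141, 0.002, -0.666]
contact_force: [0.5, -0.4, -0.2]
opening: 0.293
```

```bash
cat > goal.py <<'E'
import sys
from h import *
from scipy.spatial.transform import Rotation as R
s=sense();Rm=R.from_euler('xyz',s['tcp_rot']).as_matrix()
np.set_printoptions(precision=3,suppress=True)
print('t',s['clock'],'p',s['eef_pos'],'rot',s['tcp_rot'],'F',s['contact_force'],'o',s['opening'])
if len(sys.argv)>3: print('shift cm',Rm.T@(np.array(list(map(float,sys.argv[1:4])))-s['eef_pos'])/10,'twist to yaw0',s['tcp_rot'][2])
E
python3 goal.py 575 -12.5 170
```

```text
t 0.5167 p [ 341.835 -406.966  230.462] rot [-3.141  0.002 -0.666] F [ 0.524 -0.406 -0.165] o 0.29302837621728306
shift cm [ -6.009 -45.421   6.092] twist to yaw0 -0.6655832391157501
```

{"api": "arm_command", "payload": {"plan": [{"translation": [-0.5,-4.0,0],"twist": -0.1,"gripper": 0},{"translation": [-1.0,-8.0,0],"twist": -0.2,"gripper": 0},{"translation": [-1.5,-12.0,0],"twist": -0.3,"gripper": 0},{"translation": [-2.1,-16.0,0],"twist": -0.4,"gripper": 0},{"translation": [-2.6,-20,0],"twist": -0.5,"gripper": 0}]}}

```text
clock: 0.93
eef_pos: [445.2, -231.7, 230.6]
tcp_rot: [-3.14, 0.001, -0.161]
contact_force: [0.8, -1.1, -0.8]
opening: 0.001
```

```bash
python3 goal.py 575 -12.5 170
```

```text
t 0.9333 p [ 445.229 -231.657  230.559] rot [-3.14   0.001 -0.161] F [ 0.796 -1.147 -0.801] o 0.0011329452415810865
shift cm [  9.307 -23.702   6.082] twist to yaw0 -0.16088129764486814
```

{"api": "arm_command", "payload": {"plan": [{"translation": [1.5,-3.8,0],"twist": -0.1,"gripper": 0},{"translation": [3,-7.6,0],"twist": -0.16,"gripper": 0},{"translation": [4.5,-11.4,1],"twist": -0.16,"gripper": 0},{"translation": [6,-15.2,2],"twist": -0.16,"gripper": 0},{"translation": [7.4,-18.9,4],"twist": -0.16,"gripper": 0}]}}

```text
clock: 1.35
eef_pos: [548.8, -57.6, 193.3]
tcp_rot: [-3.14, -0.002, -0.0]
contact_force: [0.8, -0.3, -0.2]
opening: -0.003
```

{"api": "arm_command", "payload": {"plan": [{"translation": [1.3,-3.7,0],"twist": 0,"gripper": 0},{"translation": [1.3,-4.0,0],"twist": 0,"gripper": 0},{"translation": [1.3,-4.0,0.5],"twist": 0,"gripper": 0},{"translation": [1.3,-4.0,1],"twist": 0,"gripper": 0},{"translation": [1.3,-4.0,1],"twist": 0,"gripper": 0}]}}

```text
clock: 1.77
eef_pos: [560.6, -18.6, 182.2]
tcp_rot: [-3.14, 0.0, -0.001]
contact_force: [0.5, -0.0, -0.5]
opening: -0.003
```

```bash
python3 goal.py 575 -12.5 170; python3 - <<'E'
from h import *
import cv2
a=grab_frame('scene')
cv2.imwrite('pics/s1.png',cv2.resize(a[100:290,190:390],None,fx=3.5,fy=3,interpolation=cv2.INTER_CUBIC))
print(proj('scene',sense()['eef_pos']),proj('top',sense()['eef_pos']))
E
```

```text
t 1.7667 p [560.557 -18.598 182.195] rot [-3.14   0.    -0.001] F [ 0.516 -0.023 -0.473] o -0.0028480494701590316
shift cm [ 1.444 -0.61   1.22 ] twist to yaw0 -0.001119895488549183
(np.float64(281.5814895020119), np.float64(172.50374875568653)) (np.float64(348.62824064201607), np.float64(201.60047939231833))
```

View pics/s1.png

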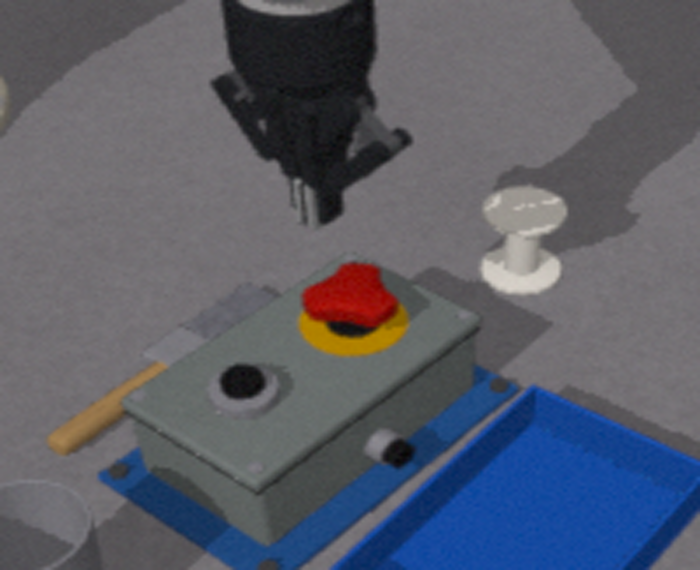

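{"api": "arm_command", "payload": {"plan": [{"translation": [1.5,-0.6,2],"twist": 0,"gripper": 0},{"translation": [1.5,-0.6,4],"twist": 0,"gripper": 0},{"translation": [1.5,-0.6,5],"twist": 0,"gripper": 0},{"translation": [1.5,-0.6,5.2],"twist": 0,"gripper": 0},{"translation": [1.5,-0.6,5.2],"twist": 0,"gripper": 0}]}}

```text
clock: 2.23
eef_pos: [574.9, -13.7, 130.4]
tcp_rot: [-3.14, 0.001, -0.003]
contact_force: [-0.3, 0.6, 1.0]
opening: -0.002
```

```bash
python3 goal.py 575 -12.5 115.5
```

```text
t 2.2333 p [574.949 -13.673 130.364] rot [-3.14   0.001 -0.003] F [-0.256  0.62   0.961] o -0.001826521163741213
shift cm [ 0.007 -0.115  1.487] twist to yaw0 -0.0029533325585897607
```

{"api": "arm_command", "payload": {"plan": [{"translation": [0,-0.1,0.4],"twist": 0,"gripper": 0},{"translation": [0,-0.1,0.7],"twist": 0,"gripper": 0},{"translation": [0,-0.1,1.0],"twist": 0,"gripper": 0},{"translation": [0,-0.1,1.2],"twist": 0,"gripper": 0},{"translation": [0,-0.1,1.3],"twist": 0,"gripper": 0}]}}

```text
clock: 2.65
eef_pos: [575.5, -13.0, 118.8]
tcp_rot: [-3.141, -0.0, -0.003]
contact_force: [-3.7, -1.8, 9.5]
opening: 0.004
```

{"api": "arm_command", "payload": {"plan": [{"translation": [0,0,0.2],"twist": 0,"gripper": 0},{"translation": [0,0,0.3],"twist": 0,"gripper": 0},{"translation": [0,0,0.4],"twist": 0,"gripper": 0},{"translation": [0,0,0.4],"twist": 0,"gripper": 0},{"translation": [0,0,0.4],"twist": 0,"gripper": 0}]}}

```text
clock: 3.07
eef_pos: [575.6, -13.0, 116.1]
tcp_rot: [-3.141, -0.001, -0.003]
contact_force: [-4.3, -0.8, 10.5]
opening: 0.002
```

{"api": "arm_command", "payload": {"plan": [{"translation": [0,0,0.1],"twist": 0,"gripper": 0},{"translation": [0,0,0.2],"twist": 0,"gripper": 0},{"translation": [0,0,0.2],"twist": 0,"gripper": 0},{"translation": [0,0,0.2],"twist": 0,"gripper": 0},{"translation": [0,0,0.2],"twist": 0,"gripper": 0}]}}

```text
clock: 3.48
eef_pos: [575.6, -13.0, 115.5]
tcp_rot: [-3.141, -0.002, -0.002]
contact_force: [-3.3, 0.1, 10.2]
opening: 0.004
```

{"api": "arm_command", "payload": {"plan": [{"translation": [0,0,0.2],"twist": 0,"gripper": 0},{"translation": [0,0,0.3],"twist": 0,"gripper": 0},{"translation": [0,0,0.3],"twist": 0,"gripper": 0},{"translation": [0,0,0.3],"twist": 0,"gripper": 0},{"translation": [0,0,0.3],"twist": 0,"gripper": 0}]}}

```text
clock: 3.9
eef_pos: [575.8, -13.0, 115.0]
tcp_rot: [-3.141, -0.003, -0.002]
contact_force: [-7.6, 0.2, 22.3]
opening: 0.003
```

Firm stop reached (force jumped to 22 N). Lift off right up and look.

{"api": "arm_command", "payload": {"plan": [{"translation": [0,0,-0.6],"twist": 0,"gripper": 0},{"translation": [0,0,-1.5],"twist": 0,"gripper": 0},{"translation": [0,0,-3],"twist": 0,"gripper": 0},{"translation": [0,0,-4.5],"twist": 0,"gripper": 0},{"translation": [0,0,-6],"twist": 0,"gripper": 0}]}}

```text
clock: 4.32
eef_pos: [575.7, -13.0, 176.2]
tcp_rot: [-3.141, -0.003, -0.002]
contact_force: [0.1, 0.1, -0.2]
opening: 0.004
```

{"api": "arm_command", "payload": {"plan": [{"translation": [2,-3,0],"twist": 0,"gripper": 0},{"translation": [4,-6,0],"twist": 0,"gripper": 0},{"translation": [4,-9,0],"twist": 0,"gripper": 0},{"translation": [4,-9,0],"twist": 0,"gripper": 0},{"translation": [4,-9,0],"twist": 0,"gripper": 0}]}}

```text
clock: 4.73
eef_pos: [615.9, 78.1, 176.6]
tcp_rot: [-3.141, -0.003, 0.0]
contact_force: [-0.0, 0.2, 0.2]
opening: 0.001
```

```bash
python3 goal.py 614.5 18 145; python3 - <<'E'
from h import *
import cv2
a=grab_frame('scene')[175:300,200:350]
b=grab_frame('top')[165:235,305:410]
cv2.imwrite('pics/s2.png',cv2.resize(a,None,fx=4.5,fy=4.5,interpolation=cv2.INTER_CUBIC))
cv2.imwrite('pics/t2.png',cv2.resize(b,None,fx=7,fy=7,interpolation=cv2.INTER_CUBIC))
E
```

```text
t 4.7333 p [615.886  78.137 176.602] rot [-3.141 -0.003  0.   ] F [-0.001  0.216  0.211] o 0.0008743846110349427
shift cm [-0.15   6.015  3.157] twist to yaw0 0.00015560716600182545
```

View pics/s2.png

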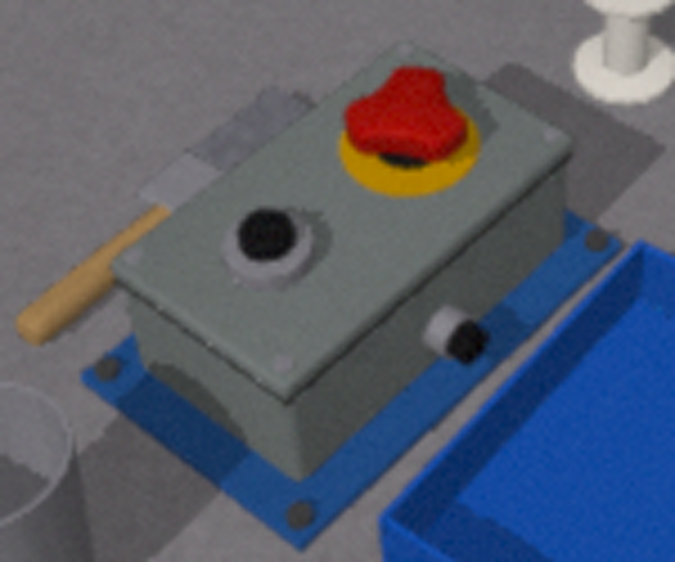

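View pics/t2.png

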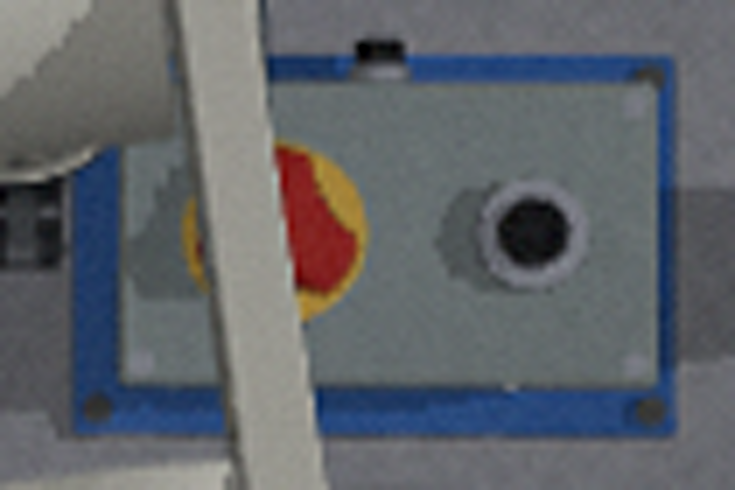

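```bash
python3 - <<'E'
from h import *
import cv2
a=grab_frame('scene'); u,v=proj('scene',sense()['eef_pos']);print(u,v)
u,v=int(u),int(v); print(u-40,v-55)
cv2.imwrite('pics/s3.png',cv2.resize(a[v-55:v+20,u-40:u+40],None,fx=8,fy=8,interpolation=cv2.INTER_CUBIC))
p=sense()['eef_pos']
for d in((10,0,0),(-10,0,0),(0,11,0),(0,-11,0)): q=proj('scene',p+d);print(d,(q[0]-u+40)*8,(q[1]-v+55)*8)
E
```

```text
332.0201524164073 162.79968852223126
292 107
(10, 0, 0) 350.6570495679148 461.70583172190163
(-10, 0, 0) 289.9872885383229 431.2507719981984
(0, 11, 0) 345.7301442700814 426.0436896248159
(0, -11, 0) 294.21477411439037 467.0518469622907
```

View pics/s3.png

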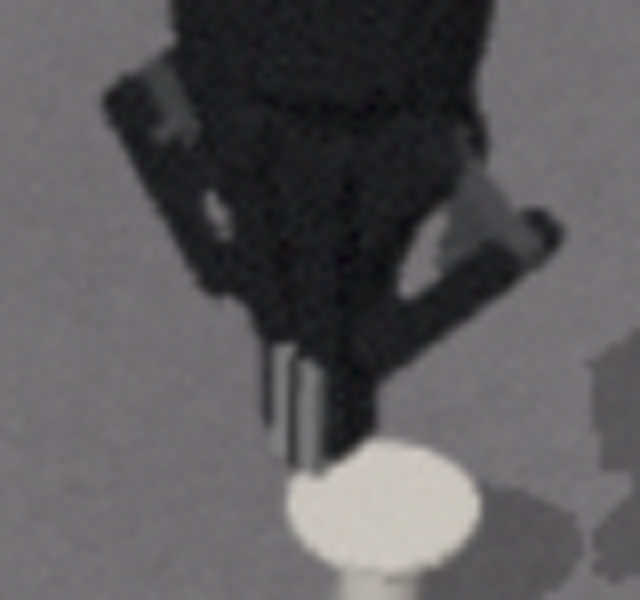

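{"api": "arm_command", "payload": {"plan": [{"translation": [-0.6,3,0],"twist": 0,"gripper": 0},{"translation": [-0.6,6.0,1],"twist": 0,"gripper": 0},{"translation": [-0.6,6.0,3],"twist": 0,"gripper": 0},{"translation": [-0.6,6.0,4.5],"twist": 0,"gripper": 0},{"translation": [-0.6,6.0,4.5],"twist": 0,"gripper": 0}]}}

```text
clock: 5.3
eef_pos: [607.2, 14.2, 128.8]
tcp_rot: [3.142, 0.002, -0.005]
contact_force: [-1.2, 0.6, -0.3]
opening: -0.004
```

```bash
python3 goal.py 609.5 17 101
```

```text
t 5.3 p [607.248  14.163 128.792] rot [ 3.142  0.002 -0.005] F [-1.226  0.628 -0.307] o -0.004408795780173434
shift cm [ 0.229 -0.285  2.779] twist to yaw0 -0.005091818986890706
```

{"api": "arm_command", "payload": {"plan": [{"translation": [0.2,-0.3,0.3],"twist": 0,"gripper": 0},{"translation": [0.2,-0.3,1],"twist": 0,"gripper": 0},{"translation": [0.2,-0.3,2],"twist": 0,"gripper": 0},{"translation": [0.2,-0.3,2.7],"twist": 0,"gripper": 0},{"translation": [0.2,-0.3,2.7],"twist": 0,"gripper": 0}]}}

```text
clock: 5.72
eef_pos: [608.2, 17.3, 100.2]
tcp_rot: [3.141, 0.004, -0.005]
contact_force: [-0.3, -0.8, 0.1]
opening: 0.0
```

```bash
python3 goal.py 609.5 -4.5 101; python3 - <<'E'
from h import *
import cv2
a=grab_frame('scene')[155:255,230:350]
cv2.imwrite('pics/s4.png',cv2.resize(a,None,fx=6,fy=6,interpolation=cv2.INTER_CUBIC))
E
```

```text
t 5.7167 p [608.245  17.322 100.194] rot [ 3.141  0.004 -0.005] F [-0.327 -0.805  0.15 ] o 0.00044300261860017316
shift cm [ 0.135  2.182 -0.081] twist to yaw0 -0.004642044845687199
```

View pics/s4.png

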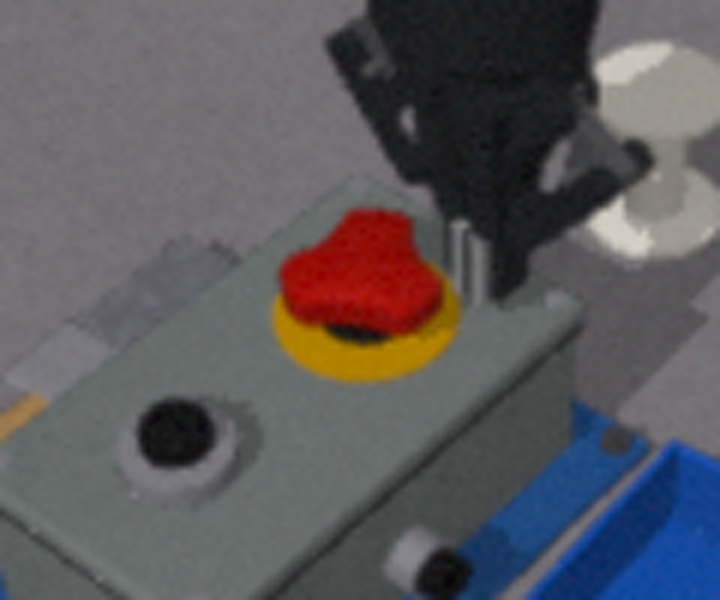

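{"api": "arm_command", "payload": {"plan": [{"translation": [0,0.3,0],"twist": 0,"gripper": 0},{"translation": [0,0.6,0],"twist": 0,"gripper": 0},{"translation": [0,0.9,0],"twist": 0,"gripper": 0},{"translation": [0,1.2,0],"twist": 0,"gripper": 0},{"translation": [0,1.4,0],"twist": 0,"gripper": 0}]}}

```text
clock: 6.18
eef_pos: [609.4, 2.9, 101.4]
tcp_rot: [3.141, 0.002, -0.005]
contact_force: [3.3, 1.5, 0.1]
opening: -0.002
```

{"api": "arm_command", "payload": {"plan": [{"translation": [0,0.2,0],"twist": 0,"gripper": 0},{"translation": [0,0.4,0],"twist": 0,"gripper": 0},{"translation": [0,0.6,0],"twist": 0,"gripper": 0},{"translation": [0,0.6,0],"twist": 0,"gripper": 0},{"translation": [0,0.6,0],"twist": 0,"gripper": 0}]}}

```text
clock: 6.6
eef_pos: [609.6, -3.2, 101.7]
tcp_rot: [3.141, 0.001, -0.005]
contact_force: [2.3, 1.3, 0.1]
opening: -0.0
```

```bash
python3 goal.py 609.5 -4.5 101; python3 - <<'E'
from h import *
import cv2
a=grab_frame('scene')[155:255,230:350]
cv2.imwrite('pics/s5.png',cv2.resize(a,None,fx=6,fy=6,interpolation=cv2.INTER_CUBIC))
E
```

```text
t 6.6 p [609.598  -3.221 101.65 ] rot [ 3.141  0.001 -0.005] F [2.309 1.253 0.097] o -0.0003884336854988666
shift cm [-0.009  0.128  0.065] twist to yaw0 -0.005133517310313307
```

View pics/s5.png

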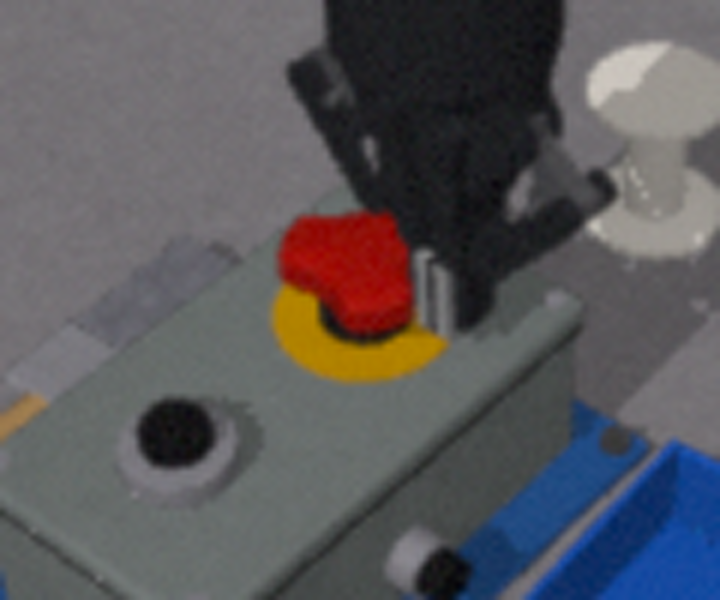

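{"api": "arm_command", "payload": {"plan": [{"translation": [0,0.1,0],"twist": 0,"gripper": 0},{"translation": [0,0.2,0],"twist": 0,"gripper": 0},{"translation": [0,0.3,0],"twist": 0,"gripper": 0},{"translation": [0,0.3,0],"twist": 0,"gripper": 0},{"translation": [0,0.3,0],"twist": 0,"gripper": 0}]}}

```text
clock: 7.07
eef_pos: [609.5, -6.2, 101.6]
tcp_rot: [3.141, 0.001, -0.005]
contact_force: [2.4, 2.2, 0.1]
opening: -0.006
```

```bash
python3 - <<'E'
from h import *
import cv2
a=grab_frame('scene')[155:255,230:350]
cv2.imwrite('pics/s6.png',cv2.resize(a,None,fx=6,fy=6,interpolation=cv2.INTER_CUBIC))
E
```

```text
(no output)
```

View pics/s6.png

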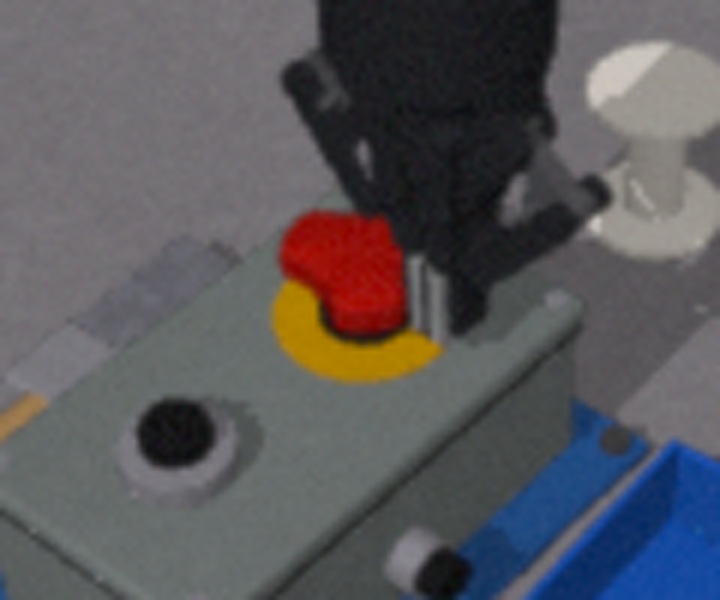

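```bash
python3 - <<'E'
from h import *
import cv2
img=cv2.imread('pics/s6.png'); ims=[]
th=np.deg2rad(38)
for dz in (0,-6.5):
    im=img.copy()
    for k in (0,120,-120):
        pts=[]
        a=np.deg2rad(k)-th
        for r,w in((14,13),(30,11),(30,-11),(14,-13)):
            p=[575.3+r*np.cos(a)-w*np.sin(a),-12.5+r*np.sin(a)+w*np.cos(a),107+3+dz]
            u,v=proj('scene',p);pts.append([(u-230+.5)*6-.5,(v-155+.5)*6-.5])
        cv2.polylines(im,[np.int32(pts)],True,(0,255,0),1)
    ims.append(im[150:450,200:560])
cv2.imwrite('pics/s6o.png',np.hstack(ims))
E
```

```text
(no output)
```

View pics/s6o.png

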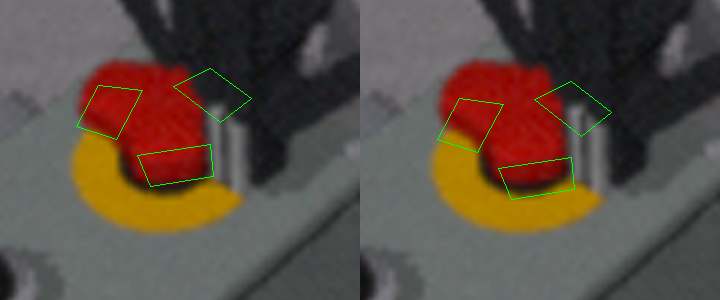

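The head outline matches the "out" height. Back the finger off sideways, then lift.

{"api": "arm_command", "payload": {"plan": [{"translation": [0.3,-0.8,0],"twist": 0,"gripper": 0},{"translation": [0.5,-1.6,0],"twist": 0,"gripper": 0},{"translation": [0.5,-2.4,0],"twist": 0,"gripper": 0},{"translation": [0.5,-3.0,0],"twist": 0,"gripper": 0},{"translation": [0.5,-3.0,-1],"twist": 0,"gripper": 0}]}}

```text
clock: 7.53
eef_pos: [613.1, 25.2, 110.1]
tcp_rot: [3.141, 0.005, -0.004]
contact_force: [-0.8, -0.5, 0.0]
opening: 0.004
```

{"api": "arm_command", "payload": {"plan": [{"translation": [0,0,-2],"twist": 0,"gripper": 0},{"translation": [0,0,-5],"twist": 0,"gripper": 0},{"translation": [0,-3,-8],"twist": 0,"gripper": 0},{"translation": [0,-6,-9],"twist": 0,"gripper": 0},{"translation": [0,-6,-9],"twist": 0,"gripper": 0}]}}

```text
clock: 7.95
eef_pos: [615.7, 89.5, 204.6]
tcp_rot: [-3.139, -0.002, -0.002]
contact_force: [-0.1, 0.1, 0.4]
opening: 0.001
```

{"api": "arm_command", "payload": {"plan": [{"translation": [0,-3,0],"twist": 0,"gripper": 0},{"translation": [0,-5,0],"twist": 0,"gripper": 0},{"translation": [0,-5,0],"twist": 0,"gripper": 0},{"translation": [0,-5,0],"twist": 0,"gripper": 0},{"translation": [0,-5,0],"twist": 0,"gripper": 0}]}}

```text
clock: 8.37
eef_pos: [615.5, 139.0, 204.7]
tcp_rot: [-3.14, -0.001, -0.001]
contact_force: [0.8, -0.3, -0.1]
opening: 0.003
```

```bash
python3 goal.py; python3 - <<'E'
from h import *
import cv2
f=grab_frame('scene');a=f[175:300,200:350];b=cv2.imread('pics/scene0.png')[175:300,200:350]
cv2.imwrite('pics/s7.png',cv2.resize(np.hstack([b,a]),None,fx=2.6,fy=2.6,interpolation=cv2.INTER_CUBIC))
t=grab_frame('top');cv2.imwrite('pics/t7.png',t)
m=lambda i:np.array([np.median(q) for q in np.nonzero((i[...,2]>120)&(i[...,1]<60)&(i[...,0]<60))])
print(m(a),m(b))
E
```

```text
t 8.3667 p [615.467 139.007 204.656] rot [-3.14  -0.001 -0.001] F [ 0.845 -0.267 -0.088] o 0.0026820558481484365
[24. 90.] [24. 90.]
```

View pics/s7.png

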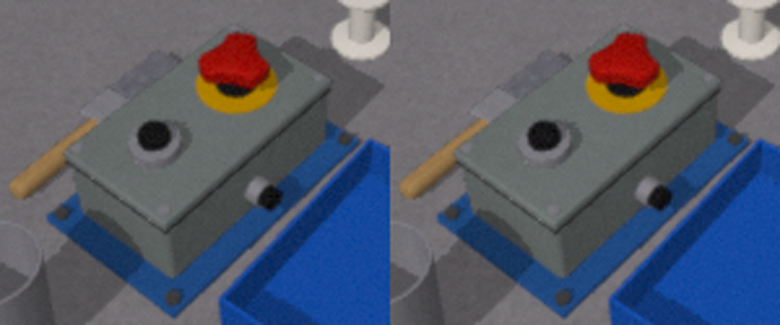

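View pics/t7.png

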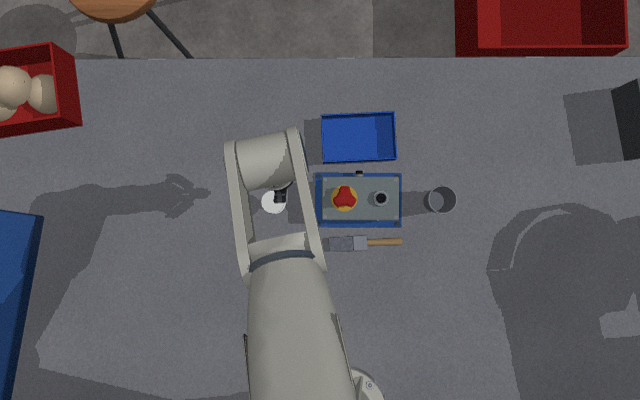

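The head is back out and unturned, exactly as at the start (red centroid identical). All other items are where they were, and the arm is clear.

```bash
python3 -c "
from rig import job
print(job.sign_off())"
```

```text
the job is handed in; nothing more can be done
None
```

The stop-button test is done and handed in, at about 8.5 s on the robot's clock.

- **Press and latch:** I pushed the head down with the shut fingertips to its firm stop, peaking at about 22 N. I then took the finger right off, and two pictures about 0.4 s and 1.4 s after lift-off showed the head staying in by itself.
- **Turn and release:** I pushed the far lobe clockwise about 38° with 3 to 4 N sideways. The head outline then matched the "out" height. I backed the finger off sideways and lifted away.
- **Last checks:** In the final pictures the head is out and turned back. Its red patch is at the same pixel position as at the start. The start button was never approached. By eye, the tin, bobbin, tray and brush look unmoved. The arm is clear, about 135 mm above the bobbin, with no contact force beyond sensor noise.

No check failed or disagreed. The top view was partly blocked by the arm when I checked the latch, so that confirmation rests mainly on the scene camera.

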